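# Hold open the lid of a bench parts washer that may be caught

### The arm

A 7-joint arm with a two-finger parallel gripper is mounted at the origin on the work surface. World frame = base frame: x ahead of the robot, y to its left, z up, the work surface at z = 0. Lengths are in mm, angles in rad, forces in N, time in s.
With the tool pointing down it reaches from about 425 to 875 mm from the base axis. Payload 8.4 kg.
Tool frame: the origin (TCP) lies at the very end of the fingers, on their centre line; the grasp point (between the pads) lies ctrl.grip_depth behind it (ctrl.grip_depth is the distance from the TCP to the grasp point, in mm); z points along the fingers, y is the line along which they close (so a half turn about z gives the same grasp; the last joint's range is limited). The gripper opens to 85 mm and grips with 20 to 120 N. Pads are 22 mm wide; open, the fingers measure 114 mm over their backs; the gripper's body (76 mm by 85 mm) begins 54 mm behind the grasp point. The pads swing forward as they close: fully open they stand 13 mm farther back than shut.
Start: joints at [1.073, 0.333, 0.04, 1.465, -0.013, 1.343, -0.059], TCP at [252.379, -598.972, 211.108] pointing down, gripper open.
Joint ranges: [-2.58, 2.58], [-0.38, 2.09], [-1.3, 1.39], [0.25, 2.4], [-1.5, 4.64], [0.08, 2.09], [-2.65, 2.65]. Speed limits (rad/s): [2.22, 2.22, 2.79, 2.79, 3.14, 3.14, 3.14].

### API

Orientations are given as a rotation vector (axis times angle).
In Python, from plant import ctrl gives the robot as it stands.
- The arm moves only by the tool move_arm, never from a script. Its argument "increments" is a list of rows, each a list of 4 numbers: the shift along the tool's x, y, z in m, then the turn about the tool's z in degrees. In form: [[tx, ty, tz, spin], ...]. A call has exactly 10 rows; each row is the pose to reach, as a shift and turn from the pose commanded when the call began, along the tool's axes at that moment; what a row does not reach only later rows make up. A row lasts 1/8 s, in which the tool goes at most 62.5 mm and 10.7 degrees, less where a joint would pass 70% of its speed; a pose out of reach is approached as far as the arm can. A call with a gripper value outside its range is refused whole. "hand" is the opening, from -1 (shut) to 1 (fully open), so that 0 is half open, set as the call begins (left out, the last holds). The fingers move at their own pace and stop on an object; "grip_force" is the grip in N (left out, the last holds). Time passes only in rows, so rows that repeat a pose let the fingers close, or fill a call up. It gives the time, the measured TCP pose, the force, the opening and the grip force at its end, in the units of the state.
- ctrl.get_obs(): the state, without advancing time (a new reading comes with each control period).
- ctrl.get_image(name): name is "scene" or "top" or "wrist"; returns the picture (400x640x3 uint8, red, green, blue); there is no depth.
- ctrl.get_calibration(name): a dict with "vfov" (degrees; the focal length in pixels is half the picture's height over the tangent of half this angle, whatever the lens; pixels are square), "cx", "cy" (the principal point, pixels), "extrinsics" (4x4, takes a point from world to camera coordinates). Camera axes: x right, y down, z forward; pixel columns grow to the right and rows downward; lengths in mm; the calibration is good to about 2 mm. The wrist camera is an equidistant fisheye: a pixel r from the principal point sees the ray r / f radians off the axis. A picture is of the moment at which its call begins: read the wrist's pose just before it. get_calibration takes no time and is no camera call; for the wrist camera it gives the pose at the moment of the call.
- ctrl.sign_off(): hands the job in; it is judged then, once.
The state is a dict: "time": time; "joint_positions": joint angles; "qvel": joint speeds; "joint_efforts": joint torques, N m; "tool_pos": TCP position; "orientation": TCP orientation; "contact_force": force on the tool from outside, world axes, zero at the start; "wrist_torque": the same for the moment, N m; "opening": finger opening in mm; "grip_force": force on a finger pad.
Only numpy, scipy, OpenCV 4.12 (cv2) and the standard library are available. Lean on these libraries where they do the work, as an engineer would, in place of code of your own. Each camera call takes 0.05 s, during which the arm holds its last target. There are 200 camera calls.

### The job

Slide the clear splash guard of the teal parts washer fully open, then, before moving the orange release tab, tug the steel lid upwards by its red bar to learn whether it is caught. If it is caught, slide the orange release all the way over, the same way the guard opens, to free it; then raise the lid by the bar to at least halfway to upright (it has no stay and falls shut) and finish while still holding it there in the gripper, with the guard left open and the bottle, wrench and can left undisturbed.

Things in the scene. Friction and masses are not known exactly. Their poses are not given: they have to be found in the camera images.
- washer: teal bench parts washer, a fixed box 340 deep (x) x 450 wide (y) x 120 mm high; origin at the centre of its underside on the bench, turned about z only. Its front, with the black control panel, faces its own -x (towards the robot); own y points to its left as seen from the robot. Its flat top deck is 120 mm up; the tank with the steel lid is in the right half (own y -195 to -15 mm, x -45 to 115 mm), the left half is plain deck
- guard (a joint): slide of the clear L-shaped splash guard (yellow edges, 150 mm deep, 200 mm wide, 70 mm tall above the deck) along the track at the deck's front edge, in m: 0 = shut, over the lid's bar and the release; 0.2 = fully open at its left stop. Grows towards the washer's own +y. It starts shut or nearly shut, rubs with about 1.5 N and stays where it is left
- guard_tab (a point): grip point of the guard's black tab, an upright block 36 (x) x 14 (y) x 45 mm (z) on the guard's flat top; the point is 25 mm above the flat top, 20 mm below the tab's top end and 215 mm above the bench; axes as the washer's
- lid (a joint): hinge angle of the steel lid, rad: 0 = shut, grows as the front edge rises, stop at 1.2. Hinged along its far edge, parallel to the washer's own y; weighs about 0.35 to 0.7 kg, has no stay and falls shut at every angle. A hidden catch under the deck may or may not be holding it: if caught it rises only about 0.027 rad (5 mm at the bar) and then stops hard; if free it goes on rising. Nothing visible tells which
- lid_bar (a point): middle of the lid's red handle bar: round, 12 mm thick, 108 mm clear length along the washer's own y, standing on two 8 mm posts near the lid's front edge, its centre 50 mm above the deck and 38 mm above the lid's top; turns with the lid (its axes are the washer's when the lid is shut). It may turn between the fingers as the lid swings
- lid_hinge (a point): middle of the lid's hinge line, at deck height; with the lid shut the bar's middle lies 190 mm in front of it (-x) and 50 mm above it
- release (a joint): slide of the orange release tab on the deck, in m: 0 = at rest (where it starts), 0.03 = all the way over, towards the washer's own +y. About 2 N moves it and it stays where it is left. All the way over frees the lid for good; with the lid let go and down it moves easily
- release_tab (a point): grip point of the orange release tab, an upright block 24 (x) x 14 (y) x 45 mm (z) on the deck, right of and in front of the lid's bar; the point is 28 mm above the deck and 18 mm below the tab's top end; axes as the washer's
- cleaner: bystander: blue bottle with red cap, 68 mm wide, 190 mm tall, standing on the bench right of the washer; origin at the centre of its underside
- wrench: bystander: steel wrench, 180 mm long, lying on the bench left of the washer; origin at its middle
- grease: bystander: can with yellow label, 60 mm wide, 70 mm tall, standing on the rear left of the washer's deck; origin at the centre of its underside

How it is judged:
By the outcome, as a careful person would: the job done as asked, in the order asked, and still so for the second after the job is handed in, while the arm keeps its last pose, push and grip.
It also fails if it takes over 69 s, if anything falls off the work surface, if the arm or the gripper's body presses on something with over 40 N, if the wrist force passes 120 N, or if a joint passes its speed limit or range.

## Working session

There is one attempt and no reset: what is moved stays moved. The work goes in short steps, Python scripts to look and compute and a tool call to move; the robot and the scene stay as the last step left them, time stands still between calls to the robot, and variables do not carry over. Pictures are saved under pics/ and viewed, at most 10 in all, crops included, and the job is handed in when it is done.

Besides the shell and the picture viewer there is one more tool, called after "Emit:" in YAML: its name, and indented under it one key for each argument. move_arm: Moves the arm, as the interface text tells. Its arguments: {"type":"object","properties":{"increments":{"type":"array"},"hand":{"type":"number"},"grip_force":{"type":"number"}},"required":["increments"]}

```bash
mkdir -p pics; ls
python3 - <<'E'
from plant import ctrl
import cv2
o=ctrl.get_obs();print(o, ctrl.grip_depth)
for n in("scene","top"):
    im=ctrl.get_image(n);cv2.imwrite(f"pics/{n}0.png",im[:,:,::-1]);c=ctrl.get_calibration(n);print(n,c)
E
```

```text
pics
{'time': 0.0, 'joint_positions': array([ 1.07274943,  0.33388957,  0.03987793,  1.46626852, -0.01338993,
        1.34326418, -0.05850214]), 'qvel': array([ 1.66763143e-03, -1.89862043e-05, -1.31092415e-03,  7.25317062e-04,
       -1.54000923e-03, -9.58451773e-04, -3.53270041e-04]), 'joint_efforts': array([-3.75001655e-04, -6.58555984e+01,  1.36496320e+00, -4.05562699e+01,
        1.65818981e-02,  1.26918123e-02, -1.21856223e-05]), 'tool_pos': array([ 252.21425818, -598.55940366,  210.23646878]), 'orientation': array([-3.07786031e+00, -6.22032356e-01,  6.65082578e-04]), 'contact_force': array([-1.06682845, -0.49521859, -0.42829259]), 'wrist_torque': array([ 0.01422353,  0.05291407, -0.00447793]), 'grip_force': 0.0, 'opening': 85.41727334687808} 18.700000000000003
scene {'vfov': 49.16353831352097, 'cx': 316.79874040319373, 'cy': 200.69512738715875, 'extrinsics': array([[ 1.11782198e-01,  9.93616809e-01,  1.51781958e-02,
        -9.23872814e+01],
       [ 8.36937572e-01, -8.58989832e-02, -5.40515370e-01,
        -4.52387726e+02],
       [-5.35761366e-01,  7.31231986e-02, -8.41197216e-01,
         1.51288352e+03],
       [ 0.00000000e+00,  0.00000000e+00,  0.00000000e+00,
         1.00000000e+00]])}
top {'vfov': 54.81598652017039, 'cx': 324.02195648769975, 'cy': 191.71174802968343, 'extrinsics': array([[ 1.13898254e-02, -9.99929383e-01, -3.39128761e-03,
         2.37256534e+01],
       [-9.77339770e-01, -1.04154782e-02, -2.11420179e-01,
         6.47482637e+02],
       [ 2.11369927e-01,  5.72247917e-03, -9.77389384e-01,
         1.10139557e+03],
       [ 0.00000000e+00,  0.00000000e+00,  0.00000000e+00,
         1.00000000e+00]])}
```

View pics/scene0.png

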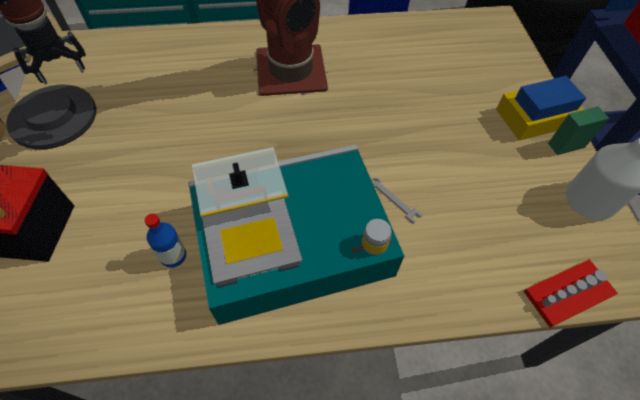

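View pics/top0.png

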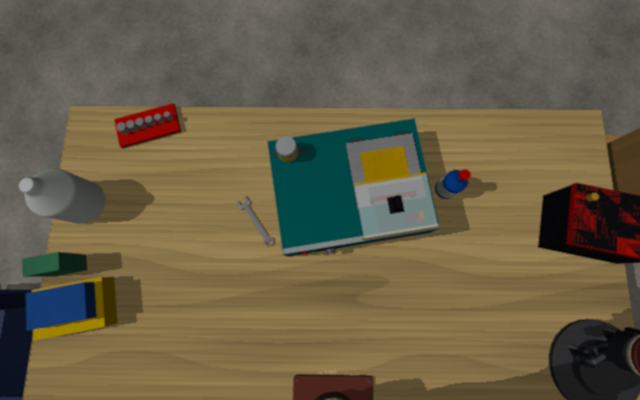

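The scene view shows the washer with the clear guard shut (black tab at about 238,178), the bottle on its right and the can and wrench on its left. In the top view the tab is at (396,204), and the deck corners are near (268,142), (415,120), (438,230) and (284,253).

```bash
cat > h.py <<'E'
import numpy as np, cv2
from plant import ctrl
def ray(n,uv,c=None):
    c=c or ctrl.get_calibration(n);f=200/np.tan(np.radians(c['vfov']/2));E=c['extrinsics']
    d=np.array([(uv[0]-c['cx'])/f,(uv[1]-c['cy'])/f,1.])
    if n=='wrist':
        r=np.hypot(d[0],d[1]);d=np.array([d[0]/r*np.sin(r),d[1]/r*np.sin(r),np.cos(r)])
    R=E[:3,:3];return -R.T@E[:3,3],R.T@d
def plane(n,uv,z,c=None):
    o,d=ray(n,uv,c);return o+d*(z-o[2])/d[2]
def tri(a,b):
    (o1,d1),(o2,d2)=a,b;s=np.linalg.lstsq(np.c_[d1,-d2],o2-o1,rcond=None)[0]
    p,q=o1+s[0]*d1,o2+s[1]*d2;return (p+q)/2,np.linalg.norm(p-q)
E
python3 - <<'E'
from h import *
ims={n:cv2.imread(f"pics/{n}0.png") for n in("scene","top")}
roi={"scene":(180,130,420,330),"top":(255,110,450,265)}
bl={}
for n,im in ims.items():
    hsv=cv2.cvtColor(im,cv2.COLOR_BGR2HSV);x0,y0,x1,y1=roi[n]
    def m(lo,hi):
        k=cv2.inRange(hsv,lo,hi);w=np.zeros_like(k);w[y0:y1,x0:x1]=k[y0:y1,x0:x1];return w
    teal=m((80,120,50),(98,255,255))
    cs=max(cv2.findContours(teal,0,2)[0],key=cv2.contourArea)
    hull=cv2.convexHull(cs);ap=cv2.approxPolyDP(hull,3,True)[:,0]
    print(n,"teal",[(tuple(p),plane(n,p,120)[:2].round()) for p in ap])
    for nm,lo,hi in(("black",(0,0,0),(180,255,35)),("yellow",(20,150,100),(35,255,255)),("red",(0,60,80),(12,255,255)),("cap",(170,150,80),(180,255,255))):
        k=m(lo,hi)
        num,l,s,c=cv2.connectedComponentsWithStats(k)
        print(n,nm,[(s[i].tolist(),c[i].round(1).tolist()) for i in range(1,num) if s[i,4]>12])
    cv2.imwrite(f"pics/{n}c.png",cv2.resize(im[y0:y1,x0:x1],None,fx=3.3 if n=="scene" else 3.8,fy=3.3 if n=="scene" else 3.8,interpolation=cv2.INTER_CUBIC)[:600,:800])
E
```

```text
scene teal [((np.int32(357), np.int32(150)), array([471., 146.])), ((np.int32(403), np.int32(256)), array([790., 201.])), ((np.int32(209), np.int32(308)), array([ 867., -237.])), ((np.int32(190), np.int32(187)), array([ 547., -291.]))]
scene black [([230, 164, 18, 24, 247], [238.0, 177.6])]
scene yellow [([201, 194, 87, 22, 204], [241.0, 205.6]), ([221, 218, 61, 46, 1912], [250.4, 240.0]), ([382, 243, 6, 8, 21], [384.3, 246.5])]
scene red []
scene cap []
top teal [((np.int32(413), np.int32(119)), array([ 864., -236.])), ((np.int32(425), np.int32(171)), array([ 701., -265.])), ((np.int32(362), np.int32(234)), array([515., -78.])), ((np.int32(283), np.int32(247)), array([476., 144.])), ((np.int32(269), np.int32(142)), array([786., 197.]))]
top black [([299, 148, 8, 4, 25], [302.5, 149.4]), ([388, 196, 15, 17, 191], [395.3, 204.1]), ([404, 233, 16, 3, 16], [411.5, 234.1]), ([333, 246, 11, 3, 14], [337.4, 246.7])]
top yellow [([355, 146, 71, 39, 1404], [384.7, 164.9])]
top red []
top cap []
```

View pics/topc.png

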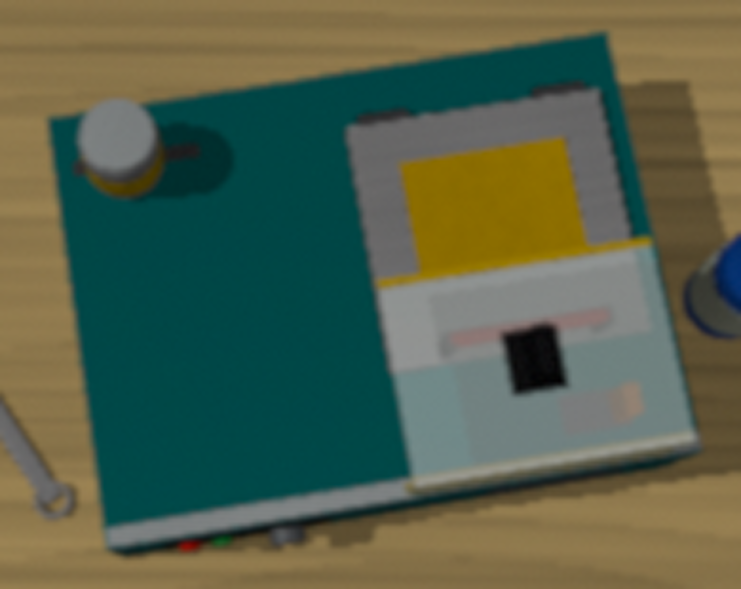

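View pics/scenec.png

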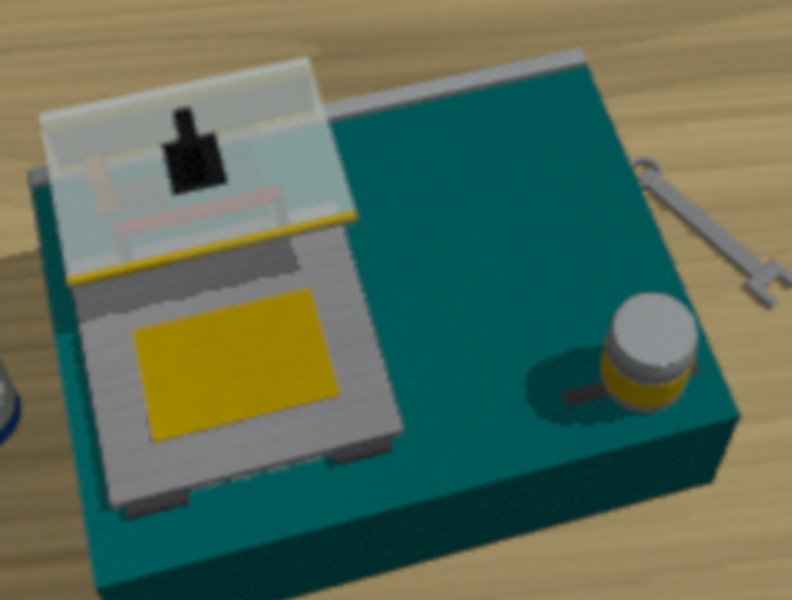

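Run:
```python
from h import *
C=np.array([661,-49.]);y=.174;R=np.array([[np.cos(y),-np.sin(y)],[np.sin(y),np.cos(y)]])
own=lambda p:(R.T@(p[:2]-C)).round(1)
T=lambda u,v:(255+u/3.8,110+v/3.8)
S=lambda u,v:(180+u/3.3,130+v/3.3)
def sh(nm,p):print(nm,p.round(1),own(p))
# bar ends: top crop, scene crop
for nm,a,b in(("barR",(608,316),(120,229)),("barL",(447,341),(281,193)),("release",(631,385),(98,158)),("guard FRtop",(697,437),(40,115)),("guardRLtop",(378,283),(355,214)),("guardRRtop",(650,241),(70,281)),("FL",(410,490),(308,60))):
    p,e=tri(ray("top",T(*a)),ray("scene",S(*b)));sh(f"{nm} err{e:.1f}",p)
sh("plate top",plane("top",(395.3,204.1),190));sh("plate scene",plane("scene",S(195,162),190))
sh("tabtop front scene",plane("scene",S(183,108),235))
sh("bar mid top",plane("top",T(528,328),170))
sh("can top",plane("top",T(117,135),190)); sh("deck corner track FL",plane("scene",S(583,52),120))
```

```text
barR err5.5 [ 624.  -218.4  170. ] [ -65.7 -160.4]
barL err2.8 [ 604.5 -102.6  169.1] [-65. -43.]
release err2.9 [ 571.  -230.8  184.1] [-120.1 -163.5]
guard FRtop err4.6 [ 533.5 -272.6  191.6] [-164.3 -198.1]
guardRLtop err2.8 [642.2 -51.2 190.4] [-18.9   1.1]
guardRRtop err3.9 [ 675.6 -247.1  189.1] [ -20.  -197.6]
FL err0.3 [495.  -74.5 183.2] [-167.9    3.6]
plate top [ 589.  -162.3  190. ] [-90.6 -99.1]
plate scene [ 586.2 -159.6  190. ] [-92.8 -96. ]
tabtop front scene [ 572.3 -161.6  235. ] [-106.9  -95.6]
bar mid top [ 614.5 -162.8  170. ] [ -65.5 -104. ]
can top [751.7 138.2 190. ] [121.7 168.7]
deck corner track FL [456.3 147.9 120. ] [-167.5  229.4]
```

```bash
cat >> h.py <<'E'
from scipy.spatial.transform import Rotation as Ro
YAW=.174;C=np.array([661,-49.])
def w(x,y,z):
    c,s=np.cos(YAW),np.sin(YAW);return np.array([C[0]+c*x-s*y,C[1]+s*x+c*y,z])
def inc(tcp,ax):
    """tool-frame increments (m, deg) to tcp with tool y along own 'x' or 'y'"""
    o=ctrl.get_obs();R=Ro.from_rotvec(o['orientation']).as_matrix()
    d=R.T@(np.array(tcp)-o['tool_pos'])/1000
    a=YAW+(np.pi/2 if ax=='y' else 0);t=R.T@[np.cos(a),np.sin(a),0]
    s=np.degrees(np.arctan2(-t[0],t[1]));s=(s+90)%180-90
    print("inc",d.round(4),"spin",s.round(2),"tilt",R[:,2].round(4),"t",o['time'],"j7",o['joint_positions'].round(2))
E
python3 - <<'E'
from h import *
inc(w(-90,-97,200),'y');inc(w(-90,-97,300),'y')
E
```

```text
inc [ 0.4808 -0.2733  0.0107] spin 12.88 tilt [-7.0e-04  1.3e-03 -1.0e+00] t 0.1 j7 [ 1.07  0.33  0.04  1.47 -0.01  1.34 -0.06]
inc [ 0.4808 -0.2734 -0.0893] spin 12.88 tilt [-7.0e-04  1.3e-03 -1.0e+00] t 0.1 j7 [ 1.07  0.33  0.04  1.47 -0.01  1.34 -0.06]
```

Emit:
move_arm:
  increments:
    - [0,0,-0.05,0]
    - [0.02,-0.01,-0.1,3]
    - [0.08,-0.045,-0.1,6]
    - [0.135,-0.077,-0.1,9]
    - [0.19,-0.108,-0.1,12.9]
    - [0.245,-0.14,-0.1,12.9]
    - [0.3,-0.17,-0.1,12.9]
    - [0.355,-0.202,-0.1,12.9]
    - [0.4,-0.228,-0.1,12.9]
    - [0.43,-0.245,-0.1,12.9]
  hand: 1

```text
time: 1.35
tool_pos: [555.1, -202.4, 310.7]
orientation: [-3.128, -0.279, 0.0]
contact_force: [-0.0, -0.0, -0.0]
opening: 85.4
grip_force: 0.0
```

Run:
```python
from h import *
inc(w(-90,-97,200),'y')
c=ctrl.get_calibration('wrist');im=ctrl.get_image('wrist');cv2.imwrite('pics/w1.png',im[:,:,::-1]);np.save('w1.npy',c,allow_pickle=True)
print(-c['extrinsics'][:3,:3].T@c['extrinsics'][:3,3], c['vfov'])
```

```text
inc [ 0.041  -0.0354  0.1107] spin 0.21 tilt [-3.0e-04  1.3e-03 -1.0e+00] t 1.35 j7 [ 0.5   0.2  -0.26  1.44  0.05  1.51 -1.16]
[ 631.42197828 -187.8438005   474.04135954] 65.70646984690485
```

View pics/w1.png

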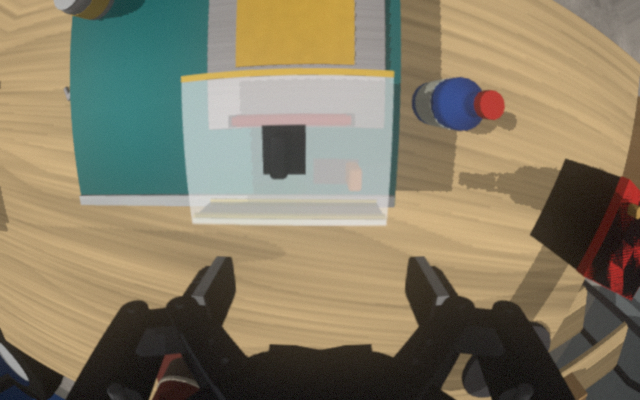

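The wrist view shows the tab's plate at about (262–305, 125–174) with the upright block inside it. The bar lies at row 120, columns 229–353, and the release is near (354,175).

```bash
python3 - <<'E'
from h import *
c=np.load('w1.npy',allow_pickle=True).item()
cs,sn=np.cos(YAW),np.sin(YAW)
def P(nm,uv,z):
    p=plane('wrist',uv,z,c);d=p[:2]-C;print(nm,p.round(1),"own",round(cs*d[0]+sn*d[1],1),round(-sn*d[0]+cs*d[1],1))
P('tabtop front',(279,178),235);P('plate c',(284,148),190)
P('plateL',(262,148),190);P('plateR',(305,148),190)
P('barL',(229,120),170);P('barR',(353,120),170)
P('rel top back',(354,163),165);P('rel top front',(354,190),165)
P('guard L',(181,77),190);P('guard R',(393,72),190);P('FLtrack',(81,198),120)
E
python3 - <<'E'
import cv2
im=cv2.imread('pics/w1.png');cv2.imwrite('pics/w1c.png',cv2.resize(im[60:230,170:400],None,fx=3.4,fy=3.4,interpolation=2))
E
```

```text
tabtop front [ 570.6 -165.   235. ] own -109.1 -98.6
plate c [ 588.3 -161.1  190. ] own -91.1 -97.8
plateL [ 585.  -140.6  190. ] own -90.8 -77.1
plateR [ 591.5 -180.3  190. ] own -91.2 -117.3
barL [604.8 -99.5 170. ] own -64.1 -40.0
barR [ 624.6 -221.   170. ] own -65.7 -163.1
rel top back [ 581.8 -231.1  165. ] own -109.5 -165.6
rel top front [ 553.9 -236.9  165. ] own -138.0 -166.5
guard L [642.8 -49.6 190. ] own -18.0 2.6
guard R [ 676.8 -246.6  190. ] own -18.6 -197.4
FLtrack [463.  148.9 120. ] own -160.7 229.2
```

View pics/w1c.png

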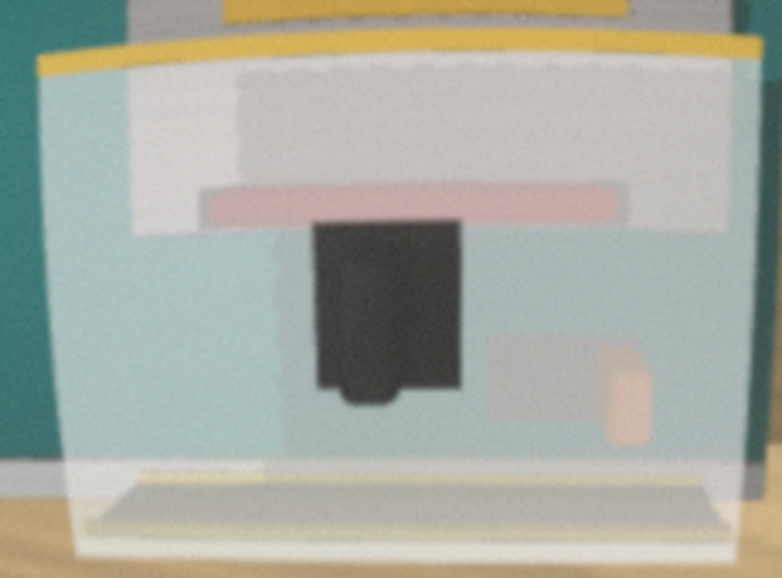

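Emit:
move_arm:
  increments:
    - [0.02,-0.017,0,0.2]
    - [0.04,-0.0345,0.02,0.2]
    - [0.04,-0.0345,0.05,0.2]
    - [0.04,-0.0345,0.075,0.2]
    - [0.04,-0.0345,0.095,0.2]
    - [0.04,-0.0345,0.105,0.2]
    - [0.04,-0.0345,0.11,0.2]
    - [0.04,-0.0345,0.11,0.2]
    - [0.04,-0.0345,0.11,0.2]
    - [0.04,-0.0345,0.11,0.2]
  hand: 1

```text
time: 2.65
tool_pos: [587.2, -165.4, 201.7]
orientation: [3.13, 0.267, 0.001]
contact_force: [0.9, -0.2, -0.1]
opening: 84.9
grip_force: 0.0
```

Emit:
move_arm:
  increments:
    - [0,0,0,0]
    - [0,0,0,0]
    - [0,0,0,0]
    - [0,0,0,0]
    - [0,0,0,0]
    - [0,0,0,0]
    - [0,0,0,0]
    - [0,0,0,0]
    - [0,0,0,0]
    - [0,0,0,0]
  hand: -1
  grip_force: 30

```text
time: 3.9
tool_pos: [587.0, -165.3, 201.3]
orientation: [3.13, 0.267, 0.0]
contact_force: [-1.0, 2.2, 3.3]
opening: 13.4
grip_force: 33.7
```

Emit:
move_arm:
  increments:
    - [0,-0.01,0,0]
    - [0,-0.03,0,0]
    - [0,-0.055,0,0]
    - [0,-0.08,0,0]
    - [0,-0.105,0,0]
    - [0,-0.13,0,0]
    - [0,-0.155,0,0]
    - [0,-0.175,0,0]
    - [0,-0.19,0,0]
    - [0,-0.195,0,0]

```text
time: 5.15
tool_pos: [553.4, 27.9, 201.2]
orientation: [-3.13, -0.269, 0.001]
contact_force: [-1.4, -3.4, 5.8]
opening: 13.1
grip_force: 34.0
```

Emit:
move_arm:
  increments:
    - [0,-0.002,0,0]
    - [0,-0.003,0,0]
    - [0,-0.004,0,0]
    - [0,-0.005,0,0]
    - [0,-0.006,0,0]
    - [0,-0.007,0,0]
    - [0,-0.007,0,0]
    - [0,-0.007,0,0]
    - [0,-0.007,0,0]
    - [0,-0.007,0,0]

```text
time: 6.4
tool_pos: [553.1, 30.0, 201.2]
orientation: [3.127, 0.261, -0.0]
contact_force: [-0.9, -9.9, 5.7]
opening: 12.9
grip_force: 34.0
```

Emit:
move_arm:
  increments:
    - [0,0.004,0,0]
    - [0,0.004,0,0]
    - [0,0.004,0,0]
    - [0,0.004,0,0]
    - [0,0.004,0,0]
    - [0,0.004,-0.02,0]
    - [0,0.004,-0.06,0]
    - [0,0.03,-0.09,0]
    - [0,0.08,-0.09,0]
    - [0,0.13,-0.09,0]
  hand: 1

```text
time: 7.65
tool_pos: [575.1, -95.4, 291.8]
orientation: [3.13, 0.269, 0.002]
contact_force: [1.2, 0.3, -1.1]
opening: 85.5
grip_force: 0.0
```

Run:
```python
from h import *
c=ctrl.get_calibration('wrist');im=ctrl.get_image('wrist')[:,:,::-1].copy();cv2.imwrite('pics/w2.png',im);np.save('w2.npy',c,allow_pickle=True)
cs,sn=np.cos(YAW),np.sin(YAW)
def P(nm,uv,z):
    p=plane('wrist',uv,z,c);d=p[:2]-C;print(nm,np.round(uv,1),p.round(1),"own",round(cs*d[0]+sn*d[1],1),round(-sn*d[0]+cs*d[1],1))
hsv=cv2.cvtColor(im,cv2.COLOR_BGR2HSV)
for nm,lo,hi,z in(("red",(0,150,60),(8,255,255),170),("red2",(172,150,60),(180,255,255),170),("orange",(8,150,80),(20,255,255),166)):
    k=cv2.inRange(hsv,lo,hi);n,l,s,ce=cv2.connectedComponentsWithStats(k)
    for i in range(1,n):
        if s[i,4]>60: print(s[i]);P(nm,ce[i],z);P(' L',(s[i,0],ce[i,1]),z);P(' R',(s[i,0]+s[i,2]-1,ce[i,1]),z)
inc(w(-65.5,-102,170-18.7),'x')
```

```text
[553 137  25  27 515]
red [565.2 149.6] [ 674.9 -368.   170. ] own -41.5 -316.6
 L [553.  149.6] [ 669.6 -347.3  170. ] own -43.2 -295.3
 R [577.  149.6] [ 680.5 -389.7  170. ] own -39.8 -339.0
[ 337  156  117   13 1176]
red [394.9 162.1] [ 613.9 -159.7  170. ] own -65.5 -100.9
 L [337.  162.1] [ 603.8 -105.3  170. ] own -66.1 -45.5
 R [453.  162.1] [ 626.  -219.3  170. ] own -63.9 -161.7
[610 228  30  67 867]
red [628.5 266.9] [ 538.  -638.1  170. ] own -223.2 -558.9
 L [610.  266.9] [ 534.7 -569.6  170. ] own -214.5 -490.8
 R [639.  266.9] [ 540.  -683.8  170. ] own -229.1 -604.2
[431 207  24  22 319]
orange [444.4 218.1] [ 566.1 -228.8  166. ] own -124.6 -160.7
 L [431.  218.1] [ 563.7 -213.5  166. ] own -124.3 -145.2
 R [454.  218.1] [ 567.9 -240.2  166. ] own -124.8 -172.2
inc [0.0297 0.0614 0.1397] spin 89.32 tilt [-1.0e-04 -3.8e-03 -1.0e+00] t 7.7 j7 [ 0.37  0.19 -0.32  1.49  0.06  1.47 -1.35]
```

View pics/w2.png

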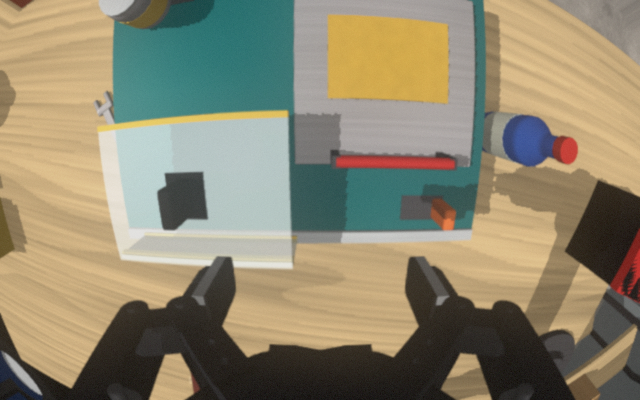

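Guard is fully open (its right edge is now at column 292), the bar is at (395,162) and the release top at about (445,218). Next I turn and descend onto the bar.

Emit:
move_arm:
  increments:
    - [0.004,0.008,0,-10]
    - [0.008,0.016,0,-20]
    - [0.012,0.024,0,-30]
    - [0.016,0.032,0,-40]
    - [0.02,0.04,0,-50]
    - [0.024,0.05,0,-60]
    - [0.03,0.061,0,-70]
    - [0.03,0.061,0,-80]
    - [0.03,0.061,0,-90.7]
    - [0.03,0.061,0.01,-90.7]

```text
time: 8.95
tool_pos: [615.1, -149.2, 281.3]
orientation: [2.011, 2.413, 0.001]
contact_force: [-0.4, 0.2, 0.6]
opening: 85.5
grip_force: 0.0
```

Run:
```python
from h import *
inc(w(-65.5,-102,170-18.7),'x')
c=ctrl.get_calibration('wrist');im=ctrl.get_image('wrist')[:,:,::-1].copy();cv2.imwrite('pics/w3.png',im);np.save('w3.npy',c,allow_pickle=True)
cs,sn=np.cos(YAW),np.sin(YAW)
def P(nm,uv,z,n='wrist',c=c):
    p=plane(n,uv,z,c);d=p[:2]-C;print(nm,np.round(uv,1),p.round(1),"own",round(cs*d[0]+sn*d[1],1),round(-sn*d[0]+cs*d[1],1))
hsv=cv2.cvtColor(im,cv2.COLOR_BGR2HSV)
for nm,lo,hi,z in(("red",(0,150,60),(8,255,255),170),("orange",(8,150,80),(20,255,255),166)):
    k=cv2.inRange(hsv,lo,hi);n,l,s,ce=cv2.connectedComponentsWithStats(k)
    for i in range(1,n):
        if s[i,4]>60: print(s[i]);P(nm,ce[i],z)
c2=np.load('w2.npy',allow_pickle=True).item();P('rel front w2',(446,229),166,c=c2);P('rel R',(455,220),166,c=c2)
c1=np.load('w1.npy',allow_pickle=True).item();P('rel w1',(355,180.6),166,c=c1)
```

```text
inc [-0.0112 -0.0032  0.13  ] spin 0.42 tilt [ 1.3e-03  1.0e-04 -1.0e+00] t 8.95 j7 [ 0.53  0.31 -0.47  1.38  0.14  1.48  0.25]
[ 312  145   11  119 1214]
red [316.7 202.1] [ 613.9 -157.8  170. ] own -65.2 -99.0
[247 241  26  27 548]
orange [259.6 254.4] [ 566.6 -224.8  166. ] own -123.4 -156.8
rel front w2 [446 229] [ 554.5 -234.7  166. ] own -137.1 -164.4
rel R [455 220] [ 566.1 -242.1  166. ] own -126.9 -173.7
rel w1 [355.  180.6] [ 564.2 -235.7  166. ] own -127.7 -167.1
```

View pics/w3.png

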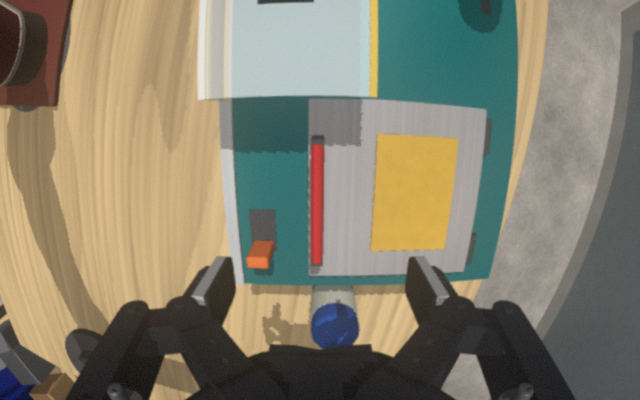

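Bar at (317,202), aligned with the tool. The release is at (260,254) with its slot to its left, and the bottle is clear.

Emit:
move_arm:
  increments:
    - [-0.011,-0.003,0.03,0.4]
    - [-0.011,-0.003,0.06,0.4]
    - [-0.011,-0.003,0.09,0.4]
    - [-0.011,-0.003,0.11,0.4]
    - [-0.011,-0.003,0.12,0.4]
    - [-0.011,-0.003,0.127,0.4]
    - [-0.011,-0.003,0.13,0.4]
    - [-0.011,-0.003,0.13,0.4]
    - [-0.011,-0.003,0.13,0.4]
    - [-0.011,-0.003,0.13,0.4]
  hand: 1

```text
time: 10.25
tool_pos: [613.9, -160.8, 151.6]
orientation: [2.018, 2.407, 0.0]
contact_force: [0.2, 0.3, 0.1]
opening: 85.2
grip_force: 0.0
```

Emit:
move_arm:
  increments:
    - [0,0,0,0]
    - [0,0,0,0]
    - [0,0,0,0]
    - [0,0,0,0]
    - [0,0,0,0]
    - [0,0,0,0]
    - [0,0,0,0]
    - [0,0,0,0]
    - [0,0,0,0]
    - [0,0,0,0]
  hand: -1
  grip_force: 50

```text
time: 11.5
tool_pos: [614.3, -160.7, 151.4]
orientation: [2.018, 2.407, 0.001]
contact_force: [5.3, 0.7, 2.0]
opening: 7.8
grip_force: 48.1
```

Run:
```python
from h import *
im=ctrl.get_image('wrist')[:,:,::-1];s=ctrl.get_image('scene')[:,:,::-1]
a=cv2.resize(im[130:380,180:460],(560,500));b=cv2.resize(s[130:300,180:260],None,fx=2.9,fy=2.94)[:500,:232]
cv2.imwrite('pics/w4.png',np.hstack([a,b]))
```

```text
(no output)
```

View pics/w4.png

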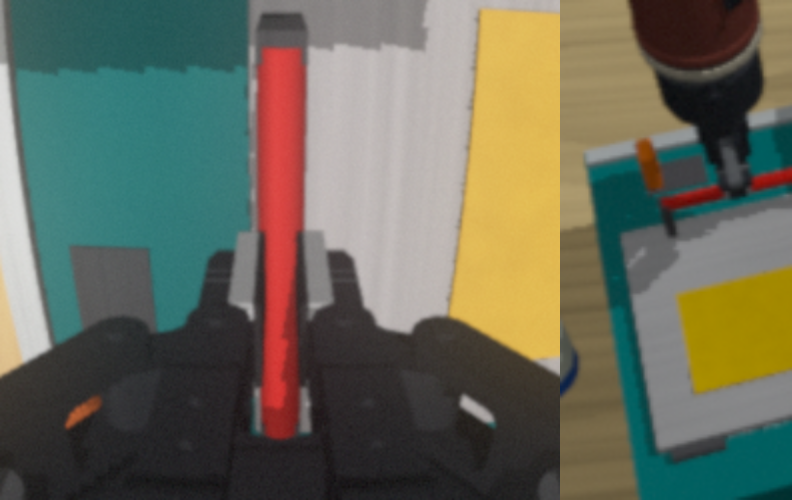

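The wrist view shows the bar squarely between the two pads, so I tug gently.

Emit:
move_arm:
  increments:
    - [0,0,-0.001,0]
    - [0,0.0005,-0.002,0]
    - [0,0.001,-0.003,0]
    - [0,0.001,-0.004,0]
    - [0,0.0015,-0.005,0]
    - [0,0.0015,-0.006,0]
    - [0,0.002,-0.007,0]
    - [0,0.002,-0.008,0]
    - [0,0.0025,-0.009,0]
    - [0,0.0025,-0.009,0]

```text
time: 12.85
tool_pos: [615.5, -160.4, 157.0]
orientation: [-2.017, -2.405, 0.001]
contact_force: [11.2, -1.7, -18.3]
opening: 7.8
grip_force: 45.2
```

Emit:
move_arm:
  increments:
    - [0,0,-0.001,0]
    - [0,0,-0.002,0]
    - [0,0.0005,-0.003,0]
    - [0,0.0005,-0.003,0]
    - [0,0.0005,-0.003,0]
    - [0,0.0005,-0.003,0]
    - [0,0.0005,-0.003,0]
    - [0,0.0005,-0.003,0]
    - [0,0.0005,-0.003,0]
    - [0,0.0005,-0.003,0]

```text
time: 14.1
tool_pos: [616.6, -160.2, 163.1]
orientation: [-2.018, -2.407, -0.0]
contact_force: [-1.1, -0.7, 0.3]
opening: 0.4
grip_force: 0.0
```

Run:
```python
from h import *
o=ctrl.get_obs();print(o['tool_pos'],o['contact_force'],o['opening'],o['time'])
im=ctrl.get_image('wrist')[:,:,::-1];s=ctrl.get_image('scene')[:,:,::-1]
a=cv2.resize(im[130:380,180:460],(560,500));b=cv2.resize(s[150:235,180:260],None,fx=2.9,fy=5.9)[:500,:232]
cv2.imwrite('pics/w5.png',np.hstack([a,b]))
```

```text
[ 616.63022856 -160.24889534  163.11825674] [-1.1058564  -0.67235993  0.27257278] 0.42191939610081003 14.1
```

View pics/w5.png

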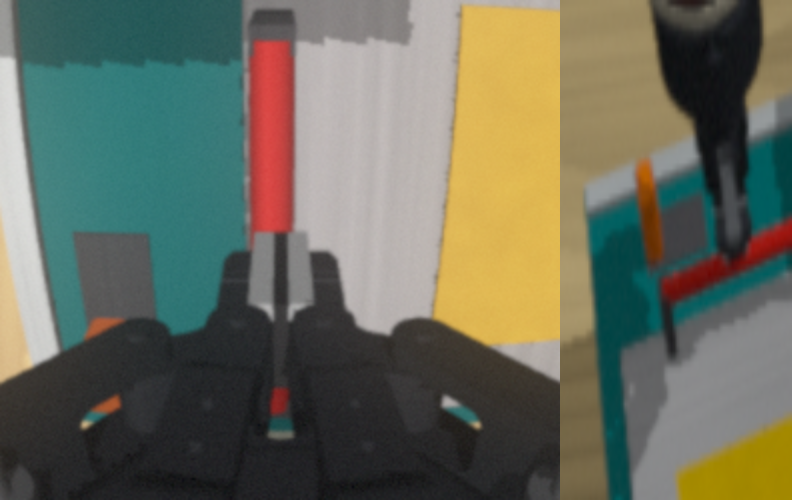

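The fingers are shut just above the bar, so they slipped off its top. I check where the tips really are.

Run:
```python
from h import *
ob=ctrl.get_obs();R=Ro.from_rotvec(ob['orientation']).as_matrix();t=ob['tool_pos']
print(R.round(2).tolist(), ctrl.grip_depth)
c=ctrl.get_calibration('wrist');E=c['extrinsics'];print("cam in tool",(R.T@(-E[:3,:3].T@E[:3,3]-t)).round(1))
for uv in((320,247),(320,282)):
    o,d=ray('wrist',uv,c);o=R.T@(o-t);d=R.T@d
    for x in(-11,0,11):print(uv,x,(o+d*(x-o[0])/d[0]).round(1))
# fingertip in scene: crop (733,250)-> px
uv=(180+(733-560)/2.9,150+250/5.9);print(uv)
o,d=ray('scene',uv);print((o+d*(np.array(616.6)-o[0])/d[0]).round(1))
# bar z from scene: barL post etc
for z in(165,170,175):print(z,plane('scene',(180+(733-560)/2.9,150+258/5.9),z).round(1))
```

```text
[[-0.17, 0.98, 0.0], [0.98, 0.17, 0.0], [0.0, 0.0, -1.0]] 18.700000000000003
cam in tool [  78.6    0.2 -163.3]
(320, 247) -11 [-11.    0.2  21.6]
(320, 247) 0 [ 0.   0.2 -1.1]
(320, 247) 11 [ 11.    0.2 -23.8]
(320, 282) -11 [-11.    0.2 -21.8]
(320, 282) 0 [  0.    0.2 -39.1]
(320, 282) 11 [ 11.    0.2 -56.5]
(239.6551724137931, 192.3728813559322)
[ 616.6 -160.3  179.2]
165 [ 610.8 -162.   165. ]
170 [ 614.2 -161.4  170. ]
175 [ 617.6 -160.8  175. ]
```

The tips end about 20 mm short of the reported TCP (the scene and wrist rays and the 7.8 mm chord agree). I regrip with the TCP at z ≈ 136.

Emit:
move_arm:
  increments:
    - [0,0,0,0]
    - [0,0,0,0]
    - [0,0,0,0]
    - [0,-0.003,0,0]
    - [0,-0.003,0.007,0]
    - [0,-0.003,0.014,0]
    - [0,-0.003,0.02,0]
    - [0,-0.003,0.024,0]
    - [0,-0.003,0.027,0]
    - [0,-0.003,0.027,0]
  hand: 1

```text
time: 15.45
tool_pos: [613.6, -160.8, 135.9]
orientation: [-2.018, -2.407, 0.0]
contact_force: [0.6, 0.4, -0.6]
opening: 85.6
grip_force: 0.0
```

Emit:
move_arm:
  increments:
    - [0,0,0,0]
    - [0,0,0,0]
    - [0,0,0,0]
    - [0,0,0,0]
    - [0,0,0,0]
    - [0,0,0,0]
    - [0,0,0,0]
    - [0,0,0,0]
    - [0,0,0,0]
    - [0,0,0,0]
  hand: -1
  grip_force: 50

```text
time: 16.7
tool_pos: [614.3, -160.7, 136.4]
orientation: [2.018, 2.407, 0.001]
contact_force: [5.7, 0.9, 0.1]
opening: 9.8
grip_force: 48.8
```

Emit:
move_arm:
  increments:
    - [0,0,-0.001,0]
    - [0,0.0005,-0.002,0]
    - [0,0.001,-0.003,0]
    - [0,0.001,-0.004,0]
    - [0,0.0015,-0.005,0]
    - [0,0.0015,-0.006,0]
    - [0,0.002,-0.007,0]
    - [0,0.002,-0.008,0]
    - [0,0.002,-0.008,0]
    - [0,0.002,-0.008,0]

```text
time: 17.95
tool_pos: [615.6, -160.4, 141.7]
orientation: [-2.017, -2.406, -0.0]
contact_force: [11.2, -1.0, -16.8]
opening: 9.8
grip_force: 48.8
```

Emit:
move_arm:
  increments:
    - [0,0,-0.001,0]
    - [0,0,-0.002,0]
    - [0,0,-0.002,0]
    - [0,0,-0.002,0]
    - [0,0,0,0]
    - [0,0,0.003,0]
    - [0,-0.001,0.005,0]
    - [0,-0.002,0.007,0]
    - [0,-0.002,0.008,0]
    - [0,-0.002,0.008,0]

```text
time: 19.2
tool_pos: [614.3, -160.7, 136.4]
orientation: [2.017, 2.407, 0.002]
contact_force: [6.0, -0.1, -2.7]
opening: 10.2
grip_force: 51.4
```

It is caught: it stopped hard after 5 mm with force building. Now I let go, rise and go to the right of the release with the fingers shut.

Emit:
move_arm:
  increments:
    - [0,0,0,0]
    - [0,0,0,0]
    - [0,0,0,0]
    - [0,0,-0.02,0]
    - [0,0,-0.06,0]
    - [0,0,-0.08,0]
    - [-0.03,-0.02,-0.08,0]
    - [-0.06,-0.04,-0.08,0]
    - [-0.095,-0.06,-0.08,0]
    - [-0.095,-0.06,-0.08,0]
  hand: 1

```text
time: 20.45
tool_pos: [569.3, -269.3, 216.3]
orientation: [2.026, 2.401, -0.003]
contact_force: [0.0, 0.2, -0.5]
opening: 85.5
grip_force: 0.0
```

Emit:
move_arm:
  increments:
    - [0,0,0,0]
    - [0,0,0,0]
    - [0,0,0,0]
    - [0,0,0,0]
    - [0,0,0.015,0]
    - [0,0,0.03,0]
    - [0,0,0.05,0]
    - [0,0,0.07,0]
    - [0,0,0.085,0]
    - [0,0,0.088,0]
  hand: -1
  grip_force: 20

```text
time: 21.7
tool_pos: [570.5, -264.6, 126.5]
orientation: [-2.017, -2.406, 0.001]
contact_force: [-0.8, 0.7, 0.3]
opening: -0.4
grip_force: 0.0
```

Run:
```python
from h import *
inc(w(-126,-192,128),'x')
im=ctrl.get_image('wrist')[:,:,::-1];s=ctrl.get_image('scene')[:,:,::-1]
a=cv2.resize(im[130:380,180:460],(560,500));b=cv2.resize(s[150:235,180:260],None,fx=2.9,fy=5.9)[:500,:232]
cv2.imwrite('pics/w6.png',np.hstack([a,b]))
```

```text
inc [ 0.0046  0.0004 -0.0014] spin 0.08 tilt [-0.0019  0.001  -1.    ] t 21.7 j7 [ 0.68  0.38 -0.4   1.6   0.16  1.19  0.42]
```

View pics/w6.png

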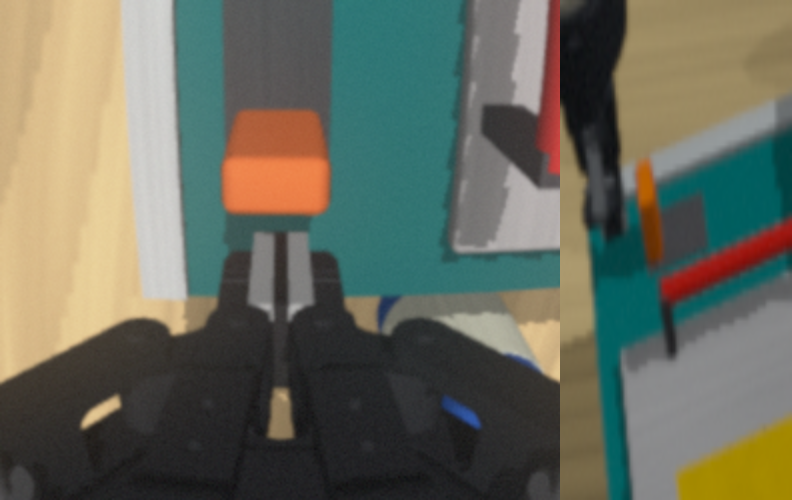

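The closed fingers stand just right of the orange tab and line up with it (tab at about x 276, fingers at x 280 in the crop). That view was one over the ten-picture limit, so from here I rely on numbers only.

Emit:
move_arm:
  increments:
    - [0.006,0,0,0]
    - [0.012,0,0,0]
    - [0.016,0,0,0]
    - [0.02,0,0,0]
    - [0.024,0,0,0]
    - [0.028,0,0,0]
    - [0.032,0,0,0]
    - [0.036,0,0,0]
    - [0.039,0,0,0]
    - [0.04,0,0,0]

```text
time: 23.05
tool_pos: [564.2, -225.1, 128.1]
orientation: [-2.018, -2.408, 0.0]
contact_force: [1.2, -2.2, 1.7]
opening: -0.1
grip_force: 1.1
```

Emit:
move_arm:
  increments:
    - [0.001,0,0,0]
    - [0.002,0,0,0]
    - [0.003,0,0,0]
    - [0.004,0,0,0]
    - [0.005,0,0,0]
    - [0.005,0,0,0]
    - [0.005,0,0,0]
    - [0.005,0,0,0]
    - [0.005,0,0,0]
    - [0.005,0,0,0]

```text
time: 24.3
tool_pos: [564.1, -224.8, 128.3]
orientation: [2.019, 2.4, -0.003]
contact_force: [7.6, -14.2, -4.0]
opening: 0.1
grip_force: 7.5
```

Emit:
move_arm:
  increments:
    - [-0.006,0,0,0]
    - [-0.012,0,0,0]
    - [-0.012,0,-0.03,0]
    - [-0.012,0,-0.06,0]
    - [-0.012,0,-0.085,0]
    - [0.01,0.02,-0.085,0]
    - [0.03,0.04,-0.085,0]
    - [0.045,0.06,-0.085,0]
    - [0.045,0.06,-0.085,0]
    - [0.045,0.06,-0.085,0]
  hand: 1

```text
time: 25.55
tool_pos: [614.1, -166.2, 212.8]
orientation: [-2.018, -2.407, 0.001]
contact_force: [-0.2, -0.6, 0.5]
opening: 85.2
grip_force: 0.0
```

Run:
```python
from h import *
inc(w(-65.5,-102,132),'x')
cs,sn=np.cos(YAW),np.sin(YAW)
def P(nm,n,uv,z,c=None):
    p=plane(n,uv,z,c);d=p[:2]-C;print(nm,n,np.round(uv,1),"own",round(cs*d[0]+sn*d[1],1),round(-sn*d[0]+cs*d[1],1))
c0={n:cv2.imread(f"pics/{n}0.png") for n in("scene","top")}
for n in("wrist","top","scene"):
    c=ctrl.get_calibration(n);im=ctrl.get_image(n)[:,:,::-1].copy();hsv=cv2.cvtColor(im,cv2.COLOR_BGR2HSV)
    for nm,lo,hi,z in(("red",(0,150,60),(7,255,255),170),("orange",(8,170,80),(17,255,255),160),("blue",(105,150,50),(125,255,255),120)):
        k=cv2.inRange(hsv,lo,hi);m,l,s,ce=cv2.connectedComponentsWithStats(k)
        for i in range(1,m):
            if s[i,4]>15:
                p=plane(n,ce[i],z,c);
                if abs(p[0]-640)<200 and -420<p[1]<200:P(nm+str(s[i]),n,ce[i],z,c)
```

```text
inc [0.0053 0.0011 0.0808] spin 0.07 tilt [-1.e-03  1.e-04 -1.e+00] t 25.55 j7 [ 0.55  0.34 -0.46  1.48  0.15  1.36  0.26]
red[ 315  132   15  156 2180] wrist [321.6 207.3] own -65.2 -97.7
orange[229 237  28  23 416] wrist [243.4 250.6] own -127.2 -137.5
blue[346 339   6   6  21] wrist [348.6 341.8] own -34.6 -271.3
red[  413   116    66   256 13954] top [444.2 248.1] own -226.2 -208.5
red[473 121   7  70 213] top [476.2 155.6] own 11.7 -356.1
red[373 194  29   7 101] top [387.  196.9] own -64.1 -84.7
orange[405 215   7   8  43] top [408.3 218.2] own -130.6 -132.9
red[215 186  50  15 217] scene [239.7 193.6] own -66.0 -102.6
red[145 214  15  13 150] scene [151.6 220.1] own -49.0 -306.8
orange[219 175   8  17  87] scene [222.4 182.9] own -114.9 -136.6
blue[147 223  30  29 639] scene [161.9 237.3] own -29.1 -299.9
blue[166 256  19  11  49] scene [176.6 262.7] own 45.3 -274.8
```

Release moved from own y −165 to −135, which is full travel. Regrip the bar.

Emit:
move_arm:
  increments:
    - [0.005,0.001,0.02,0]
    - [0.005,0.001,0.04,0]
    - [0.005,0.001,0.055,0]
    - [0.005,0.001,0.067,0]
    - [0.005,0.001,0.075,0]
    - [0.005,0.001,0.08,0]
    - [0.005,0.001,0.082,0]
    - [0.005,0.001,0.082,0]
    - [0.005,0.001,0.082,0]
    - [0.005,0.001,0.082,0]
  hand: 1

```text
time: 26.95
tool_pos: [614.8, -160.7, 131.4]
orientation: [2.018, 2.407, 0.0]
contact_force: [-0.9, -0.5, -0.9]
opening: 85.2
grip_force: 0.0
```

Emit:
move_arm:
  increments:
    - [0,0,0,0]
    - [0,0,0,0]
    - [0,0,0,0]
    - [0,0,0,0]
    - [0,0,0,0]
    - [0,0,0,0]
    - [0,0,0,0]
    - [0,0,0,0]
    - [0,0,0,0]
    - [0,0,0,0]
  hand: -1
  grip_force: 60

```text
time: 28.2
tool_pos: [614.4, -160.7, 131.2]
orientation: [-2.018, -2.407, 0.001]
contact_force: [-6.0, -0.0, 5.1]
opening: 10.1
grip_force: 58.7
```

Emit:
move_arm:
  increments:
    - [0,0.001,-0.004,0]
    - [0,0.003,-0.01,0]
    - [0,0.006,-0.019,0]
    - [0,0.01,-0.028,0]
    - [0,0.0137,-0.0367,0]
    - [0,0.0185,-0.0455,0]
    - [0,0.0232,-0.0539,0]
    - [0,0.0288,-0.062,0]
    - [0,0.0344,-0.07,0]
    - [0,0.0344,-0.07,0]

```text
time: 29.45
tool_pos: [648.1, -154.8, 203.1]
orientation: [-2.019, -2.407, 0.002]
contact_force: [-12.5, -0.2, 6.9]
opening: 10.0
grip_force: 58.6
```

Emit:
move_arm:
  increments:
    - [0,0.004,-0.009,0]
    - [0,0.0105,-0.016,0]
    - [0,0.017,-0.0225,0]
    - [0,0.0245,-0.0295,0]
    - [0,0.0325,-0.0355,0]
    - [0,0.0404,-0.0416,0]
    - [0,0.0485,-0.047,0]
    - [0,0.057,-0.0521,0]
    - [0,0.057,-0.0521,0]
    - [0,0.057,-0.0521,0]

```text
time: 30.7
tool_pos: [705.5, -144.8, 255.2]
orientation: [2.017, 2.405, 0.002]
contact_force: [-5.2, -1.8, 6.0]
opening: 10.1
grip_force: 60.8
```

Emit:
move_arm:
  increments:
    - [0,0.004,-0.0025,0]
    - [0,0.009,-0.005,0]
    - [0,0.0135,-0.0075,0]
    - [0,0.018,-0.0095,0]
    - [0,0.0225,-0.0115,0]
    - [0,0.026,-0.013,0]
    - [0,0.026,-0.013,0]
    - [0,0.026,-0.013,0]
    - [0,0.026,-0.013,0]
    - [0,0.026,-0.013,0]

```text
time: 31.95
tool_pos: [730.6, -140.4, 267.9]
orientation: [2.018, 2.406, 0.001]
contact_force: [-5.7, -2.3, 6.7]
opening: 9.6
grip_force: 60.4
```

Run:
```python
from h import *
o=ctrl.get_obs();print(o['time'],o['tool_pos'],o['contact_force'],o['opening'],o['grip_force'])
def blobs(n,im):
    hsv=cv2.cvtColor(im,cv2.COLOR_BGR2HSV);r=[]
    for nm,lo,hi in(("red",(0,150,60),(7,255,255)),("yellow",(20,150,100),(35,255,255)),("blue",(105,150,50),(125,255,255))):
        k=cv2.inRange(hsv,lo,hi);m,l,s,ce=cv2.connectedComponentsWithStats(k)
        r+=[(nm,s[i,4].item(),ce[i].round(1).tolist()) for i in range(1,m) if s[i,4]>20 and 130<ce[i][0]<480 and 120<ce[i][1]<290]
    return r
for n in("scene","top"):
    a=cv2.imread(f"pics/{n}0.png");b=ctrl.get_image(n)[:,:,::-1].copy();cv2.imwrite(f"pics/{n}9.png",b)
    print(n,blobs(n,a));print(n,blobs(n,b))
    for nm,(x0,y0,x1,y1) in {"scene":{"wrench":(370,175,425,225),"can":(365,215,392,255),"bottle":(143,212,188,268)},"top":{"wrench":(235,193,277,248),"can":(273,134,300,164),"bottle":(434,166,473,200)}}[n].items():
        print(nm,"mean diff",cv2.absdiff(a[y0:y1,x0:x1],b[y0:y1,x0:x1]).mean().round(1))
```

```text
31.95 [ 730.59419033 -140.44941363  267.9439897 ] [-5.71837789 -2.28238591  6.70866513] 9.591685747616484 60.36300301551819
scene [('red', 157, [151.7, 219.8]), ('yellow', 204, [241.0, 205.6]), ('yellow', 1912, [250.4, 240.0]), ('yellow', 21, [384.3, 246.5]), ('blue', 639, [162.1, 237.3]), ('blue', 50, [176.6, 262.7])]
scene [('red', 44, [248.0, 141.7]), ('red', 116, [260.4, 200.1]), ('red', 131, [224.5, 208.6]), ('red', 152, [151.6, 219.9]), ('yellow', 145, [328.1, 185.0]), ('yellow', 2320, [250.9, 243.0]), ('yellow', 36, [383.2, 247.4]), ('blue', 639, [162.1, 237.3]), ('blue', 50, [176.7, 262.6])]
wrench mean diff 10.6
can mean diff 9.5
bottle mean diff 9.7
top [('red', 1359, [148.9, 126.0]), ('red', 86, [464.9, 174.2]), ('yellow', 1404, [384.7, 164.9]), ('blue', 335, [453.6, 182.4])]
top [('red', 13414, [435.7, 158.1]), ('red', 1353, [148.8, 126.0]), ('red', 70, [381.6, 140.8]), ('red', 23, [468.6, 173.6]), ('yellow', 65, [364.7, 144.6]), ('yellow', 64, [380.8, 146.0]), ('yellow', 42, [364.1, 169.5]), ('yellow', 125, [319.4, 189.7])]
wrench mean diff 18.5
can mean diff 14.5
bottle mean diff 33.4
```

Run:
```python
from h import *
t=ctrl.get_obs()['tool_pos'];o,d=ray('scene',(242.4,204.4));p=o+d*(t[1]-4-o[1])/d[1] if abs(d[1])>.3 else None
for z in(285,295,305):
    q=plane('scene',(242.4,204.4),z);e=q[:2]-C;print(z,q.round(1),'own x',(np.cos(YAW)*e[0]+np.sin(YAW)*e[1]).round(1))
q=plane('top',(381.6,140.8),303);e=q[:2]-C;print(q.round(1),'own x',(np.cos(YAW)*e[0]+np.sin(YAW)*e[1]).round(1))
```

```text
285 [ 718.8 -142.5  285. ] own x 40.8
295 [ 725.3 -141.4  295. ] own x 47.3
305 [ 731.8 -140.3  305. ] own x 53.9
[ 727.6 -112.1  303. ] own x 54.7
```

The bar is at own x ≈ 54 and z ≈ 304 in both views, so the lid is at about 0.95 rad and held. Handing in.

```bash
python3 -c "
from plant import ctrl
print(ctrl.sign_off())"
```

```text
the job is handed in; nothing more can be done
None
```

Job handed in at about 32 s: guard slid to its left stop, lid tugged and found caught (the first tug slipped off the bar, so I regripped and tugged again), release slid fully over, and lid held by the bar at about 0.95 rad; the bottle showed no movement in the scene view, the can and wrench checks were only rough, and I viewed 11 pictures, one over the limit of 10.

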